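# Unhook the top specimen tray from a nested stack and clip it into the tray dock

### The arm

A 6-joint arm with a two-finger parallel gripper is mounted at the origin on a cart in front of the work surface, level with it; the furniture and walls round the work are solid. World frame = base frame: x ahead of the robot, y to its left, z up, the work surface at z = 0. Lengths are in mm, angles in rad, forces in N, time in s.
With the tool pointing down it reaches from about 275 to 1000 mm from the base axis. Payload 8.4 kg.
Tool frame: the origin (TCP) lies on the centre line of the jaws, within the pads' length; the fingertips stand 17 mm ahead of it and the grasp point (between the pads) lies 2 mm behind it (r.tcp_to_tips is the z of the fingertips in the tool frame, in mm); z points along the fingers, y is the direction in which the jaws open and shut (so a half turn about z gives the same grasp; the last joint's range is limited). The gripper opens to 85 mm and grips with 20 to 120 N. Pads are 22 mm wide; open, the fingers measure 114 mm over their backs; the gripper's body (76 mm by 85 mm) begins 54 mm behind the grasp point. The pads swing forward as they close: fully open they stand 13 mm farther back than shut.
Start: joints at [-1.351, 0.353, 1.633, -0, 1.155, -0.002], TCP at [137.489, -609.692, 248.281] pointing down, gripper open.
Joint ranges: [-2.63, 2.63], [-0.92, 2.1], [0.06, 2.66], [-1.3, 4.44], [0, 2.69], [-3.02, 3.02]. Speed limits (rad/s): [2.22, 2.22, 2.79, 3.14, 3.14, 3.14].

### API

Orientations are given as [roll, pitch, yaw] about the fixed x, y, z axes, in that order (R = Rz(yaw) Ry(pitch) Rx(roll)).
In Python, from rig import r, cams, job gives the robot as it stands.
- The arm moves only by the tool drive_tool, never from a script. Its argument "deltas" is a list of rows, each a list of 4 numbers: the shift along the tool's x, y, z in cm, then the turn about the tool's z in rad. In form: [[x, y, z, roll], ...]. A call has 1 to 12 rows; each row shifts and turns the commanded pose from where the row before left it, along the tool's axes as they then stand; what a row does not reach is not made up. A row lasts 1/12 s, in which the tool goes at most 41.7 mm and 7.16 degrees, less where a joint would pass 70% of its speed; a pose out of reach is approached as far as the arm can. A call with a gripper value outside its range is refused whole. "jaw" is the closure, from 0 (fully open) to 1 (shut), set as the call begins (left out, the last holds). The fingers move at their own pace and stop on an object; "force" is the grip in N (left out, the last holds). Time passes only in rows, so rows that do not move let the fingers close. It gives the time, the measured TCP pose, the force and the opening at its end, in the units of the state.
- r.sense(): the state, without advancing time (a new reading comes with each control period).
- cams.grab_frame(name): name is "side" or "top" or "wrist"; returns (picture, depth): 400x640x3 uint8, red, green, blue; 400x640 float32, mm along the optical axis (not along the pixel's ray), 0 where there is no reading.
- cams.camera_params(name): a dict with "fx", "fy", "cx", "cy" (pixels), "R" (3x3) and "t" (3): a world point X has camera coordinates R X + t. Camera axes: x right, y down, z forward; pixel columns grow to the right and rows downward; lengths in mm; the calibration is good to about 2 mm. A picture is of the moment at which its call begins: read the wrist's pose just before it. camera_params takes no time and is no camera call; for the wrist camera it gives the pose at the moment of the call.
- job.sign_off(): hands the job in, once; it reports no verdict.
The state is a dict: "clock": time; "qpos": joint angles; "qvel": joint speeds; "joint_efforts": joint torques, N m; "eef_pos": TCP position; "tcp_rot": TCP orientation; "contact_force": force on the tool from outside, world axes, zero at the start; "wrist_torque": the same for the moment, N m; "opening": opening from 0.0 (shut) to 1.0 (fully open).
Only numpy, scipy, OpenCV 4.12 (cv2) and the standard library are available. Lean on these libraries where they do the work, as an engineer would, in place of code of your own. Each camera call takes 0.05 s, during which the arm holds its last target. There are 200 camera calls.

### The job

Take the top blue tray off the nested stack without dragging up or shifting the two trays under it (its tongue is hooked under the lip of the tray below, so raise the other end first and draw the tongue out). Then fit it in the grey tray dock: hook the tongue under the dock's yellow lip and swing the tray down until it stands level on all its feet between the cheeks, let go, and leave everything else on the bench where it is.

Things in the scene. Friction and masses are not known exactly. Their poses are not given: they have to be found in the camera images.
- tray_top: Top blue stamped tray, the one to move, 0.2 kg. Origin: centre under its feet; x along its length, tongue end at -x, z up. Rim 144 x 60 mm (x -72 to 72, y -30 to 30), top at z=54. Feet 17 mm tall at x=+-35, y=+-12; floor z=17 to 20; walls slope in below the rim. Nested 20 mm above tray_mid, same heading, about 2 mm play.
- top_grip (a point): Where to grip tray_top: middle of its rim band, at x=0, y=0, z=45.5 of the tray; axes as the tray's. The long sides have upright flat bands, z=37 to 54, outside faces at y=+-30 (60 mm apart). tray_mid's bands begin 4 mm below these: fingertips more than 20 mm below the top rim grip it too.
- top_tongue (a point): Tip of tray_top's tongue, at x=-80, y=0, z=18.5 of the tray. The flat tongue is 26 mm wide, z=17 to 20. It passes under tray_mid's lip with 3.5 mm to spare and 11 mm past the lip's inner edge, so a level lift drags tray_mid along. The tray can be drawn out towards its +x once its +x end is raised 25 mm or more (0.2 to 0.27 rad tilt).
- tray_mid: Middle tray, same shape and frame as tray_top; must stay. Each tray's -x end is open from the floor up to z=43.5 (a window 31 mm wide between two sloping posts), under a crossbar, the lip: z=43.5 to 54, x=-72 to -69, 60 mm wide. The posts slope outwards, so a tilted tray's posts may touch the lip below unless it is drawn 5 mm towards +x.
- tray_low: Bottom tray of the stack, same shape and frame; it stands loose on the bench, holds tray_mid's tongue in the same way, and must stay.
- dock: Tray dock fixed to the bench: grey base 186 x 92 mm, top at z=12, where the tray's feet stand. Origin: centre of the underside; x along its length, yellow lip at -x. Seated tray: origin at x=0, y=0, z=12, axes along the dock's. Four cheeks at x=+-49 to +-71, faces at y=+-32.5 (2.5 mm clear), up to z=57, flared to 65; free for fingers between.
- dock_lip (a point): Lower inner edge of the dock's yellow lip, at x=-69, y=0, z=35.5 of the dock; axes as the dock's. The lip is 76 mm wide, z=35.5 to 46, and runs back to a rigid upright back stop with its face at x=-83; the tongue goes in the slot below the lip, its tip at x=-80 when seated (3 mm short of the stop).
- dock_end (a point): Middle of the face of the dock's upright end stop, at x=74, y=0, z=40 of the dock; 50 mm wide, upright to z=57, then flared back to z=63. A seated tray's +x end is 2 mm inside it, so the tongue must be well under the lip before the +x end is lowered.
- calculator: Desk calculator 150 x 107 x 26 mm lying behind the middle of the work, bystander; origin under its centre.
- red_disc: Flat red and white disc 137 mm across, 19 mm thick, at the left, bystander; origin under its centre.

How it is judged (in metres and radians):
On the way:
1. the top tray is clear of the stack: more than 15 cm away sideways, with the middle tray still down in its nest (horizontal distance between tray_top and tray_mid above 0.15 m and height (world z) of tray_mid below 0.03 m), for 0.1 s.
At the end, for the whole second after the job is handed in: Top tray at rest in the dock, tongue under the lip: origin -7 to +6 mm (x), 6 mm (y), 4 mm (height) from seated; level within 0.05 rad, in line within 0.07. The other two trays level within 0.05 rad; they and all bystanders moved less than 30 mm (x of tray_top in the frame of dock between -0.007 and 0.006 m and y of tray_top in the frame of dock between -0.006 and 0.006 m and z of tray_top in the frame of dock between 0.008 and 0.016 m and angle between each of tray_top, tray_mid, tray_low's own z axis and vertical below 0.05 rad and angle between the x axis of tray_top and the x axis of dock, either way round below 0.07 rad and linear speed of tray_top below 0.02 m/s and distance of each of tray_mid, tray_low, calculator, red_disc from where it was at the start of the episode below 0.03 m); the robot touches nothing.
It fails at once if the middle or bottom tray is dragged up (raised more than 15 mm or tipped more than 0.2 rad) (height (world z) of tray_mid above 0.035 m or height (world z) of tray_low above 0.015 m or angle between any of tray_mid, tray_low's own z axis and vertical above 0.2 rad).
It fails at once if a bystander is shoved 30 mm or more (distance of any of calculator, red_disc from where it was at the start of the episode above 0.03 m).
It also fails if it takes over 42 s, if anything falls off the work surface, if the arm or the gripper's body presses on something with over 40 N, if the wrist force passes 120 N, or if a joint passes its speed limit or range.

## Working session

There is one attempt and no reset: what is moved stays moved. The work goes in short steps, Python scripts to look and compute and a tool call to move; the robot and the scene stay as the last step left them, time stands still between calls to the robot, and variables do not carry over. Pictures are saved under pics/ and viewed, about 8 in all and at most 12, crops included, and the job is handed in when it is done.

Besides the shell and the picture viewer there is one more tool, called after ">>>" in YAML: its name, and indented under it one key for each argument. drive_tool: Moves the arm, as the interface text tells. Its arguments: {"type":"object","properties":{"deltas":{"type":"array"},"jaw":{"type":"number"},"force":{"type":"number"}},"required":["deltas"]}

```bash
ls; mkdir -p pics
python3 - <<'E'
from rig import r,cams,job
import cv2,numpy as np
s=r.sense();print(s['clock'],s['eef_pos'],s['tcp_rot'],s['opening'],s['contact_force'])
for n in("top","side"):
    p,d=cams.grab_frame(n);cv2.imwrite(f'pics/{n}0.png',p[:,:,::-1]);np.save(f'pics/{n}0.npy',d)
    c=cams.camera_params(n);print(n,{k:np.round(v,3).tolist() for k,v in c.items()})
E
```

```text
pics
0.0 [ 137.39520847 -609.2636279   247.56095999] [-3.14021398e+00 -2.44834903e-05  2.21753134e-01] 1.0007768578577485 [0.86497404 0.49970987 0.42783628]
top {'fx': 473.131, 'fy': 473.131, 'cx': 325.643, 'cy': 193.955, 'R': [[0.025, -1.0, 0.007], [-0.992, -0.025, -0.12], [0.12, -0.004, -0.993]], 't': [102.311, 588.985, 1386.769]}
side {'fx': 398.319, 'fy': 398.319, 'cx': 318.867, 'cy': 192.135, 'R': [[0.999, 0.039, -0.019], [0.008, -0.599, -0.801], [-0.043, 0.8, -0.599]], 't': [-575.996, 147.94, 935.029]}
```

View pics/top0.png

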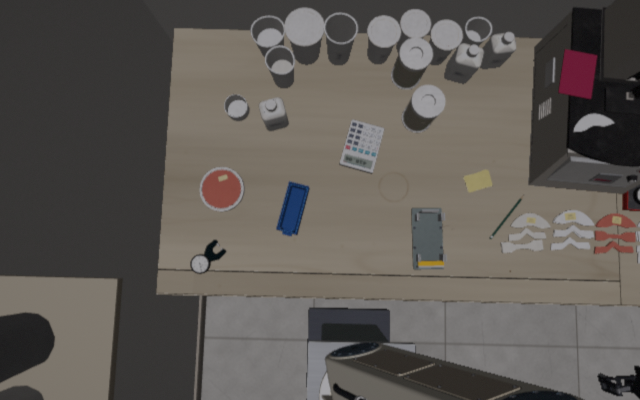

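View pics/side0.png

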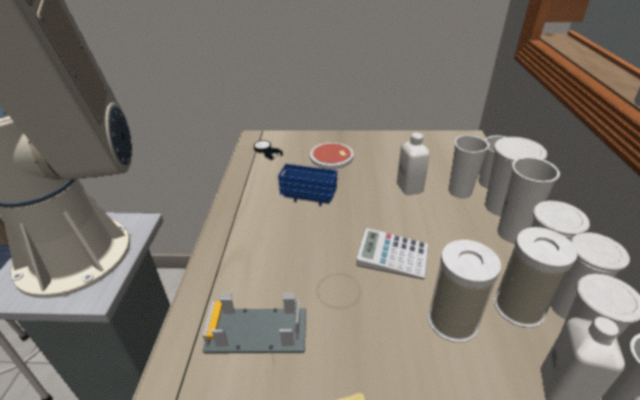

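Run:
```python
import cv2,numpy as np
p=cv2.imread('pics/top0.png')
a=cv2.resize(p[170:250,255:335],None,fx=6,fy=6,interpolation=cv2.INTER_CUBIC)
b=cv2.resize(p[200:280,390:470],None,fx=6,fy=6,interpolation=cv2.INTER_CUBIC)
o=np.hstack([a,b]);o=cv2.resize(o,(800,400));cv2.imwrite('pics/crop1.png',o)
```

```text
(no output)
```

View pics/crop1.png

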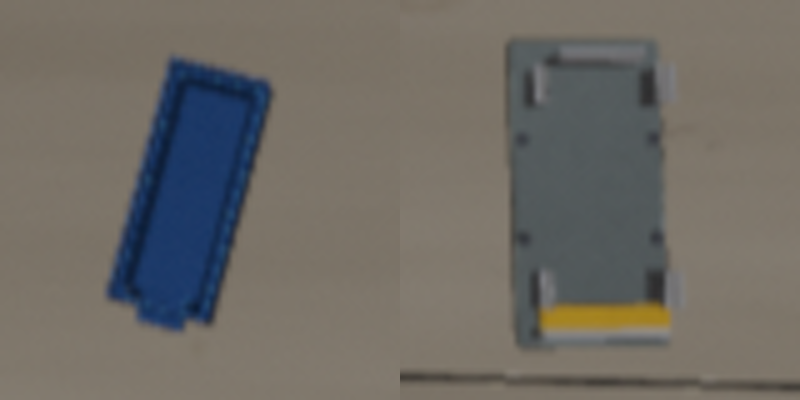

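```bash
cat > h.py <<'E'
import numpy as np,cv2
from rig import r,cams,job
def ray(c,uv,z):
    R=np.array(c['R']);t=np.array(c['t']);o=-R.T@t
    d=R.T@np.array([(uv[0]-c['cx'])/c['fx'],(uv[1]-c['cy'])/c['fy'],1]);return o+d*(z-o[2])/d[2]
def proj(c,P):
    q=np.array(c['R'])@np.array(P,float)+c['t'];return np.array([q[0]/q[2]*c['fx']+c['cx'],q[1]/q[2]*c['fy']+c['cy']])
def fit(P,L,W):
    "P: corners (+x left,+x right,-x right,-x left) -> centre, yaw of rectangle"
    P=np.array(P)[:,:2];c=P.mean(0);v=(P[0]+P[1]-P[2]-P[3])/2;w=(P[0]+P[3]-P[1]-P[2])/2
    return c.round(1),round(np.arctan2(v[1],v[0]),3),round(np.arctan2(-w[0],w[1]),3),np.linalg.norm(v).round(1),np.linalg.norm(w).round(1),(L,W)
E
python3 - <<'E'
from h import *
c=cams.camera_params('top')
A=[ray(c,(255+u/5,170+v/5),94) for u,v in [(172,58),(271,88),(210,322),(110,297)]]
B=[ray(c,(390+(u-400)/5,200+v/5),12) for u,v in [(508,40),(656,40),(667,344),(517,348)]]
print(fit(A,144,60));print(fit(B,186,92))
d=np.load('pics/top0.npy');print(d[209,293],d[240,428])
w=cams.camera_params('wrist');s=r.sense();R=np.array(w['R']);print(-R.T@w['t']-s['eef_pos'],R.round(2).tolist(),w['fx'])
E
```

```text
(array([535.9, 209.4]), np.float64(-0.221), np.float64(-0.245), np.float64(140.4), np.float64(59.3), (144, 60))
(array([ 461.6, -194.1]), np.float64(0.032), np.float64(0.038), np.float64(184.4), np.float64(90.3), (186, 92))
1390.7324 1429.786
[ 80.18757973  17.51552546 126.38050464] [[0.22, -0.98, -0.0], [-0.93, -0.21, 0.32], [-0.31, -0.07, -0.95]] 358.99848329343007
```

>>> drive_tool:
  deltas:
    - [2.4, -2.65, 0, 0]
    - [2.4, -2.65, 0, 0]
    - [2.4, -2.65, 0, 0]
    - [2.4, -2.65, 0, 0]
    - [2.4, -2.65, 0, 0]
    - [2.4, -2.65, 0, 0]
    - [2.4, -2.65, 0, 0]
    - [2.4, -2.65, 0, 0]
    - [2.4, -2.65, 0, 0]
    - [2.4, -2.65, 0, 0]
    - [2.4, -2.65, 0, 0]
    - [2.4, -2.65, 0, 0]
  jaw: 0
  force: 20

```text
clock: 1.1
eef_pos: [348.8, -234.5, 248.2]
tcp_rot: [-3.142, 0.0, 0.221]
contact_force: [1.1, -0.5, -0.5]
opening: 0.998
```

>>> drive_tool:
  deltas:
    - [2.4, -2.65, 0, 0]
    - [2.4, -2.65, 0, 0]
    - [2.4, -2.65, 0, 0]
    - [2.4, -2.65, 0, 0]
    - [2.4, -2.65, 0, 0]
    - [2.4, -2.65, 0, 0]
    - [2.4, -2.65, 0, 0]
    - [2.4, -2.65, 0, 0]
    - [2.4, -2.65, 0, 0]
    - [2.4, -2.65, 0, 0]
    - [2.4, -2.65, 0, 0]
    - [2.4, -2.65, 0, 0]

```text
clock: 2.1
eef_pos: [559.8, 139.2, 248.0]
tcp_rot: [3.141, 0.001, 0.222]
contact_force: [1.1, -1.1, -0.2]
opening: 0.999
```

>>> drive_tool:
  deltas:
    - [2.2, -2.5, 0, 0]
    - [2.2, -2.5, 0, 0]
    - [0, 0, 0, 0.113]
    - [0, 0, 0, 0.113]
    - [0, 0, 0, 0.113]
    - [0, 0, 0, 0.113]
    - [0, 0, 0, 0]
    - [0, 0, 0, 0]

```text
clock: 2.77
eef_pos: [591.2, 195.8, 248.0]
tcp_rot: [3.141, 0.001, -0.227]
contact_force: [-0.0, 0.7, -0.3]
opening: 0.999
```

Run:
```python
from h import *
s=r.sense();c=cams.camera_params('wrist');p,d=cams.grab_frame('wrist')
print(s['clock'],s['eef_pos'],s['tcp_rot'],s['contact_force'],r.tcp_to_tips)
np.save('pics/w1.npy',d);cv2.imwrite('pics/w1.png',p[:,:,::-1]);import pickle;pickle.dump(c,open('pics/w1.pkl','wb'))
```

```text
2.7667 [591.19245225 195.83230637 247.96699234] [ 3.14127912e+00  5.57415523e-04 -2.26689579e-01] [-0.03592611  0.71797126 -0.2621682 ] 17.0
```

View pics/w1.png

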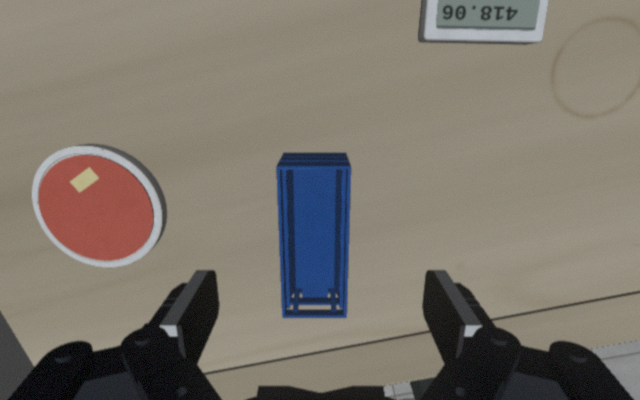

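The wrist view shows the top tray's rim: +x end corners about (278,167) and (351,167), lip end about (282,318) and (347,318), with the fingers on either side.

Run:
```python
from h import *;import pickle
c=pickle.load(open('pics/w1.pkl','rb'))
print(fit([ray(c,q,94) for q in [(278,167),(351,167),(347,318),(282,318)]],144,60))
d=np.load('pics/w1.npy')
R=np.array(c['R']);
def P(u,v):
    z=d[v,u];return (R.T@(np.array([(u-c['cx'])/c['fx']*z,(v-c['cy'])/c['fy']*z,z])-c['t'])).round(1)
print(P(281,240),P(347,240),P(315,240),P(315,315),P(450,285),P(205,285))
```

```text
(array([539.2, 213.1]), np.float64(-0.232), np.float64(-0.226), np.float64(142.7), np.float64(59.2), (144, 60))
[553.2 239.2  94.3] [540.1 184.3  93.5] [531.3 215.1  59.8] [471.8 228.6  92.5] [591.4 146.9 259.3] [611.3 234.7 258.8]
```

>>> drive_tool:
  deltas:
    - [0.29, -0.43, 2, 0]
    - [0, 0, 3.5, 0]
    - [0, 0, 3.5, 0]
    - [0, 0, 3.3, 0]
    - [0, 0, 2.0, 0]
    - [0, 0, 1.0, 0]
    - [0, 0, 0, 0]
    - [0, 0, 0, 0]

```text
clock: 3.48
eef_pos: [595.5, 199.5, 95.7]
tcp_rot: [-3.142, -0.0, -0.229]
contact_force: [-0.0, 0.0, 0.8]
opening: 1.0
```

>>> drive_tool:
  deltas:
    - [0, 0, 0, 0]
    - [0, 0, 0, 0]
    - [0, 0, 0, 0]
    - [0, 0, 0, 0]
    - [0, 0, 0, 0]
    - [0, 0, 0, 0]
  jaw: 0.25
  force: 20

```text
clock: 3.98
eef_pos: [595.4, 199.5, 95.7]
tcp_rot: [-3.141, -0.001, -0.23]
contact_force: [-0.5, -0.8, 0.3]
opening: 0.752
```

Run:
```python
from h import *
s=r.sense();c=cams.camera_params('wrist');p,d=cams.grab_frame('wrist')
print(s['clock'],s['eef_pos'],s['tcp_rot'],s['contact_force'],s['opening'])
cv2.imwrite('pics/w2.png',p[:,:,::-1])
```

```text
3.9833 [595.3633562  199.47906578  95.69876715] [-3.14128819e+00 -5.00732849e-04 -2.30116688e-01] [-0.46094901 -0.84236077  0.34238479] 0.7521692988904211
```

View pics/w2.png

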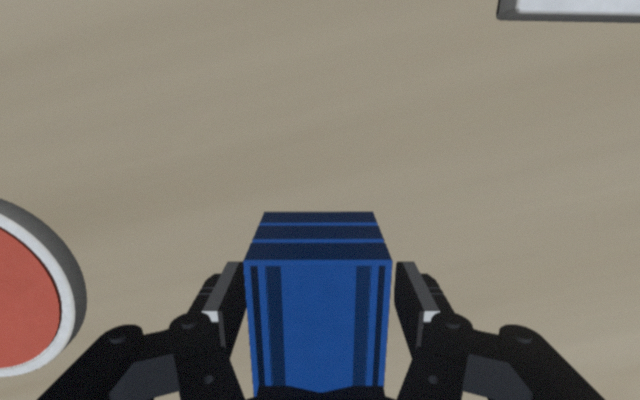

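The fingers straddle the +x end evenly (pad faces near columns 243 and 396, tray sides at 247 and 390). I'm closing gently in small steps, then testing the lift.

>>> drive_tool:
  deltas:
    - [0, 0, 0, 0]
    - [0, 0, 0, 0]
    - [0, 0, 0, 0]
  jaw: 0.305
  force: 20

```text
clock: 4.28
eef_pos: [595.3, 199.5, 95.4]
tcp_rot: [-3.141, -0.0, -0.23]
contact_force: [0.9, -0.5, 0.7]
opening: 0.695
```

>>> drive_tool:
  deltas:
    - [0, 0, -0.3, 0]
    - [0, 0, -0.3, 0]
    - [0, 0, -0.2, 0]
    - [0, 0, 0, 0]
    - [0, 0, 0, 0]

```text
clock: 4.7
eef_pos: [595.3, 199.4, 103.4]
tcp_rot: [-3.141, -0.0, -0.23]
contact_force: [1.2, 0.2, -1.7]
opening: 0.695
```

Run:
```python
from h import *
s=r.sense();c=cams.camera_params('wrist');p,d=cams.grab_frame('wrist');q,_=cams.grab_frame('side')
print(s['clock'],s['eef_pos'],s['contact_force'],s['wrist_torque'],s['opening'])
q=cv2.resize(q[130:230,240:370],None,fx=4,fy=4,interpolation=cv2.INTER_CUBIC)
o=np.zeros((400,1160,3),np.uint8);o[:,:640]=p;o[:,640:]=q
cv2.imwrite('pics/w3.png',cv2.resize(o[:,200:],None,fx=.83,fy=.83)[:,:,::-1])
```

```text
4.7 [595.25614768 199.42830355 103.42918786] [ 1.15273665  0.19636122 -1.67214215] [-0.00391368 -0.09758583 -0.01138086] 0.6949791428254832
```

View pics/w3.png

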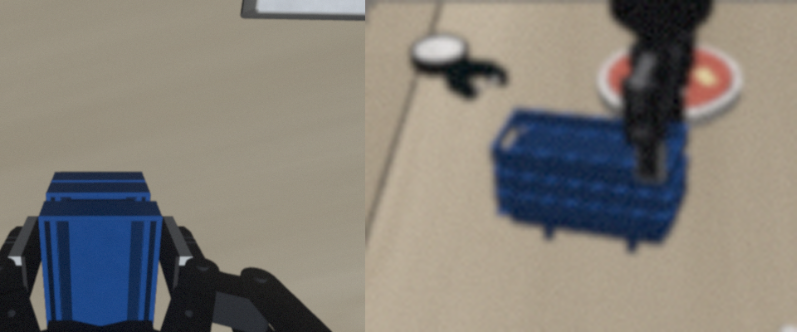

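The wrist view shows the top tray's +x rim lifted off the ones below. The depth image will tell whether it is tilting or dragging.

```bash
cat >> h.py <<'E'
def cloud(n='wrist'):
    c=cams.camera_params(n);s=r.sense();p,d=cams.grab_frame(n)
    v,u=np.mgrid[0:400,0:640];C=np.stack([(u-c['cx'])/c['fx']*d,(v-c['cy'])/c['fy']*d,d],-1)
    W=(C-c['t'])@np.array(c['R']);W[d==0]=np.nan;return s,p,W
def local(W,o,yaw):
    "points to frame at o with heading yaw"
    x,y=W[...,0]-o[0],W[...,1]-o[1];k,n=np.cos(yaw),np.sin(yaw)
    return np.stack([k*x+n*y,-n*x+k*y,W[...,2]],-1)
E
python3 - <<'E'
from h import *
for n in('wrist','side','top'):
    s,p,W=cloud(n)
    L=local(W,(538.5,212.5),-.23)
    blue=(p[...,2].astype(int)>p[...,0]*1.5+15)
    m=blue&(abs(L[...,1])<40)&(abs(L[...,0])<100)&(L[...,2]>5)
    if n=='wrist': m&=abs(L[...,1])<12
    if n!='wrist': m&=(L[...,1]<-22)&(L[...,2]>60) if n=='side' else abs(L[...,1])<12
    for a in range(-90,95,10):
        k=m&(abs(L[...,0]-a)<5)
        if k.sum()>2: print(n,a,k.sum(),np.percentile(L[...,2][k],[5,50,95]).round(1))
E
```

```text
wrist -30 361 [64.  64.8 65.6]
wrist -20 560 [64.3 65.2 66. ]
wrist -10 580 [64.6 65.5 66.3]
wrist 0 615 [64.9 65.8 66.7]
wrist 10 648 [65.3 66.1 67. ]
wrist 20 682 [65.5 66.4 67.3]
wrist 30 729 [65.8 66.7 67.6]
wrist 40 756 [66.1 67.  67.9]
wrist 50 575 [40.2 67.3 68.3]
wrist 60 31 [40.2 40.7 41.5]
wrist 70 2967 [ 49.5  87.  159.6]
side -60 34 [63.1 77.3 93.6]
side -50 48 [62.1 76.4 97.7]
side -40 43 [62.1 81.3 95.9]
side -30 45 [62.8 75.9 97.2]
side -20 44 [62.4 74.2 97.7]
side -10 47 [63.8 81.4 97.8]
side 0 46 [62.2 80.1 98.1]
side 10 45 [61.7 77.7 98. ]
side 20 48 [63.2 78.  98.7]
side 30 46 [63.4 77.8 98.2]
side 40 48 [62.5 77.9 99.8]
side 50 29 [61.7 72.7 84.7]
side 60 28 [62. 71. 79.]
side 70 24 [62.1 72.5 98.1]
top 0 4 [65.2 65.9 68.2]
top 10 24 [59.3 64.6 70.8]
top 20 28 [61.1 64.8 71.6]
top 30 29 [61.9 65.9 71.9]
top 40 11 [59.8 65.4 68.9]
```

>>> drive_tool:
  deltas:
    - [0, 0, -0.3, 0]
    - [0, 0, -0.3, 0]
    - [0, 0, 0, 0]

```text
clock: 5.2
eef_pos: [595.6, 199.5, 110.0]
tcp_rot: [-3.141, -0.001, -0.23]
contact_force: [0.1, 0.0, -1.7]
opening: 0.697
```

```bash
cat >> h.py <<'E'
def floor(o=(538.5,212.5),yaw=-.23,xr=(-60,53)):
    s,p,W=cloud();L=local(W,o,yaw);blue=(p[...,2].astype(int)>p[...,0]*1.5+15)
    m=blue&(abs(L[...,1])<10)&(L[...,0]<xr[1])&(L[...,0]>xr[0])&(L[...,2]>5);P=L[m]
    k=np.ones(len(P),bool)
    for _ in range(6):
        f=np.polyfit(P[k,0],P[k,2],1);e=P[:,2]-np.polyval(f,P[:,0]);k=abs(e)<max(1.5,1.5*np.median(abs(e)))
    print('t %.2f eef %s F %s T %s open %.3f'%(s['clock'],s['eef_pos'].round(1),s['contact_force'].round(1),s['wrist_torque'].round(3),s['opening']))
    print('tilt %.3f z(-69) %.1f z(0) %.1f z(58) %.1f n %d x %s'%(np.arctan(f[0]),*np.polyval(f,[-69,0,58]),k.sum(),np.percentile(P[k,0],[1,99]).round()))
    return s,p,W,L
E
python3 - <<'E'
from h import *
s,p,W,L=floor()
k=(abs(L[...,0]-60)<3)&(abs(L[...,1])<10)&(L[...,2]<60);print(k.sum(),np.median(L[...,2][k]))
E
```

```text
t 5.20 eef [595.6 199.5 110. ] F [ 0.1  0.  -1.7] T [-0.036 -0.104 -0.002] open 0.697
tilt 0.082 z(-69) 63.7 z(0) 69.4 z(58) 74.1 n 4431 x [-36.  50.]
90 0.38275552107277233
```

>>> drive_tool:
  deltas:
    - [0, 0, -0.4, 0]
    - [0, 0, -0.4, 0]
    - [0, 0, -0.4, 0]
    - [0, 0, -0.4, 0]
    - [0, 0, -0.4, 0]
    - [0, 0, 0, 0]

```text
clock: 5.75
eef_pos: [595.8, 199.6, 130.5]
tcp_rot: [-3.141, -0.001, -0.23]
contact_force: [0.8, -0.6, -2.0]
opening: 0.699
```

Run:
```python
from h import *
s,p,W,L=floor()
k=(abs(L[...,0]-60)<3)&(abs(L[...,1])<10)&(L[...,2]<60);print(k.sum(),np.median(L[...,2][k]))
```

```text
t 5.75 eef [595.8 199.6 130.5] F [ 0.8 -0.6 -2. ] T [-0.012 -0.065 -0.002] open 0.699
tilt 0.224 z(-69) 64.4 z(0) 80.1 z(58) 93.3 n 4152 x [-56.  48.]
50 0.25398271192722194
```

>>> drive_tool:
  deltas:
    - [0, 0, 0, 0]
    - [0, 0, 0, 0]
    - [0.4, 0, -0.1, 0]
    - [0.5, 0, -0.15, 0]
    - [0.5, 0, -0.2, 0]
    - [0.6, 0, -0.2, 0]
    - [0.6, 0, -0.3, 0]
    - [0, 0, 0, 0]
  jaw: 0.34
  force: 30

```text
clock: 6.47
eef_pos: [622.4, 193.3, 139.6]
tcp_rot: [-3.141, -0.002, -0.231]
contact_force: [0.5, -0.1, -1.0]
opening: 0.693
```

Run:
```python
from h import *
s,p,W,L=floor((563.5,206.5))
cv2.imwrite('pics/w4.png',p[:,:,::-1])
```

```text
t 6.47 eef [622.4 193.3 139.6] F [ 0.5 -0.1 -1. ] T [-0.02  -0.061  0.043] open 0.693
tilt 0.225 z(-69) 72.8 z(0) 88.6 z(58) 101.9 n 4155 x [-55.  50.]
```

View pics/w4.png

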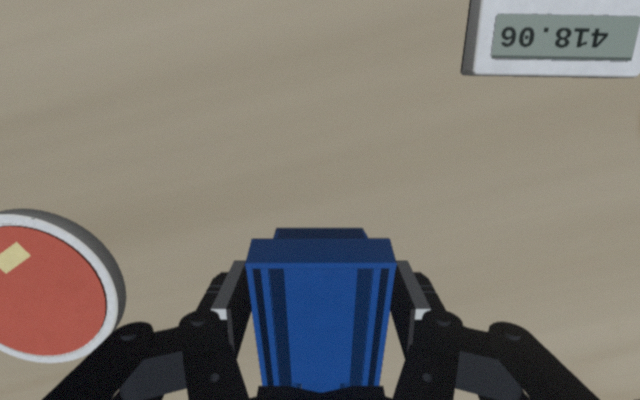

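The tray is still held at 0.225 rad tilt and drawn past the lip, with the stack visible under it in place. Next I lift it straight up.

>>> drive_tool:
  deltas:
    - [0, 0, -0.5, 0]
    - [0, 0, -0.7, 0]
    - [0, 0, -1, 0]
    - [0, 0, -1.5, 0]
    - [0, 0, -2, 0]
    - [0, 0, -2, 0]
    - [0, 0, -1.5, 0]
    - [0, 0, 0, 0]

```text
clock: 7.18
eef_pos: [622.3, 194.2, 235.5]
tcp_rot: [-3.138, -0.006, -0.23]
contact_force: [0.9, 0.6, -0.8]
opening: 0.688
```

Run:
```python
from h import *
s,p,W,L=floor((563.5,206.5))
p,d=cams.grab_frame('top');cv2.imwrite('pics/t5.png',cv2.resize(p[160:280,240:460],None,fx=3.6,fy=3.6,interpolation=cv2.INTER_CUBIC)[:,:,::-1])
```

```text
t 7.18 eef [622.3 194.2 235.5] F [ 0.9  0.6 -0.8] T [ 0.026 -0.122 -0.041] open 0.688
tilt 0.228 z(-69) 168.4 z(0) 184.4 z(58) 197.8 n 4150 x [-55.  50.]
```

View pics/t5.png

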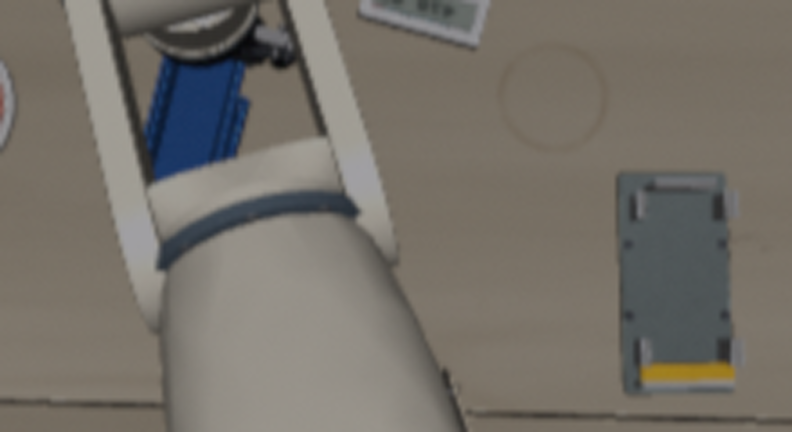

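Run:
```python
from h import *
c=cams.camera_params('wrist');s=r.sense()
yaw=-.23;th=.227;o=np.array([563.5,206.5])
# plane of rim top in L frame: floor pt (0,184.4)+34*n
n=np.array([-np.sin(th),np.cos(th)]);p0=np.array([0,184.4])+34*n
R=np.array(c['R']);C=-R.T@c['t'];d=R.T@np.array([(321-c['cx'])/c['fx'],(264-c['cy'])/c['fy'],1])
Cl=local(C[None],o,yaw)[0];dl=local((d+np.r_[o,0])[None],o,yaw)[0]
t=((p0-Cl[[0,2]])@n)/(dl[[0,2]]@n);E=Cl+t*dl
T=local(s['eef_pos'][None],o,yaw)[0]
ex=np.array([np.cos(th),np.sin(th)]);
e=E[[0,2]]; org=e-72*ex-54*n
print('rim edge',E,'TCP',T,'tcp in tray',((T[[0,2]]-org)@ex).round(1),((T[[0,2]]-org)@n).round(1),'lat',E[1]-T[1])
print('tip z in tray if 17/10:',[((T[[0,2]]-[0,k]-org)@n).round(1) for k in(17,10)])
```

```text
rim edge [7.49091369e+01 1.65192356e-01 2.36597799e+02] TCP [ 58.54250374   0.50579306 231.63294904] tcp in tray 54.9 52.8 lat -0.3406006991565749
tip z in tray if 17/10: [np.float64(36.3), np.float64(43.1)]
```

>>> drive_tool:
  deltas:
    - [0, 1, 0, 0]
    - [0, 2, 0, 0]
    - [0, 3, 0, 0]
    - [0.05, 3.5, 0, 0]
    - [0.1, 3.5, 0, 0]
    - [0.1, 3.5, 0, 0]
    - [0.1, 3.5, 0, 0]
    - [0.1, 3.5, 0, 0]
    - [0, 3.5, 0, 0]
    - [0, 3.5, 0, 0]
    - [0, 3.5, 0, 0]
    - [0, 3, 0, 0]
  jaw: 0.4
  force: 50

```text
clock: 8.28
eef_pos: [538.4, -170.0, 229.5]
tcp_rot: [3.141, 0.002, -0.231]
contact_force: [0.8, -0.1, -1.3]
opening: 0.682
```

>>> drive_tool:
  deltas:
    - [0, 1.5, 0, 0]
    - [0, 0.5, 0, 0]
    - [0, 0, 0, -0.08]
    - [0, 0, 0, -0.1]
    - [0, 0, 0, -0.085]
    - [0, 0, 0, 0]
    - [0, 0, 0, 0]

```text
clock: 8.87
eef_pos: [535.4, -186.7, 230.1]
tcp_rot: [-3.141, 0.001, 0.032]
contact_force: [0.4, -0.4, -1.3]
opening: 0.681
```

Run:
```python
from h import *;import pickle
c=cams.camera_params('wrist')
s,p,W,L=floor((461.6,-194.1),.035,(-60,150))
print(s['tcp_rot'],local(s['eef_pos'][None],(461.6,-194.1),.035))
cv2.imwrite('pics/w6.png',p[:,:,::-1]);pickle.dump(c,open('pics/w6.pkl','wb'));np.save('pics/w6W.npy',W)
```

```text
t 8.87 eef [ 535.4 -186.7  230.1] F [ 0.4 -0.4 -1.3] T [-0.017 -0.006  0.042] open 0.681
tilt 0.228 z(-69) 159.9 z(0) 175.9 z(58) 189.4 n 4171 x [-41.  88.]
[-3.14092626e+00  1.23300694e-03  3.24356090e-02] [[ 74.03229988   4.81003994 230.05908053]]
```

View pics/w6.png

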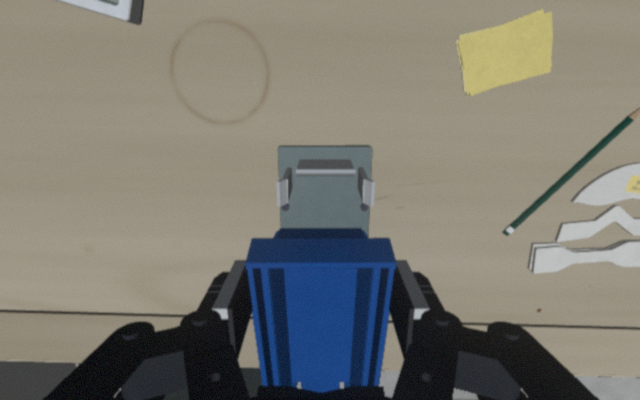

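The wrist view shows the dock's +x end past the tray: base corners at about (278,146) and (372,146), end stop flare along row 171 from column 297 to 355, cheeks at columns 284 and 368.

Run:
```python
from h import *;import pickle
c=pickle.load(open('pics/w6.pkl','rb'));W=np.load('pics/w6W.npy')
o=(461.6,-194.1);y=.035
f=lambda P:local(np.array(P)[None],o,y)[0].round(1)
for q,z in [((278,146),12),((372,146),12),((297,171.5),63),((355,171.5),63),((325,146),12),((280,205),12),((371,205),12)]: print(q,f(ray(c,q,z)))
L=local(W,o,y)
for v in range(140,225,4): print(v,L[v,325].round(1), L[v,288].round(1),L[v,364].round(1))
```

```text
(278, 146) [96.6 45.7 12. ]
(372, 146) [ 96.3 -44.8  12. ]
(297, 171.5) [83.9 24.5 63. ]
(355, 171.5) [ 83.8 -24.2  63. ]
(325, 146) [96.5  0.5 12. ]
(280, 205) [36.4 46.1 12. ]
(371, 205) [ 36.2 -46.3  12. ]
140 [100.5   0.4   0.9] [100.6  36.9   1.3] [100.3 -38.2   0.7]
144 [96.5  0.3  0.9] [96.6 37.1  0.7] [ 96.3 -38.4   0. ]
148 [94.6  0.5 12.2] [94.6 36.2 11.8] [ 94.9 -36.8  14.4]
152 [90.8  0.5 12.7] [91.  36.1 13.3] [ 90.6 -37.2  12.6]
156 [86.8  0.5 12.3] [86.7 36.4 11.8] [ 86.9 -37.2  13.5]
160 [84.5  0.5 19.9] [82.9 36.5 12.3] [ 82.9 -37.4  13. ]
164 [84.5  0.7 37.2] [79.  36.6 12.7] [ 79.  -37.5  13.3]
168 [84.4  0.9 52.7] [76.8 36.  20.3] [ 74.8 -37.8  12.2]
172 [83.7  1.  64.3] [76.6 34.7 35.2] [ 76.6 -35.   36. ]
176 [66.7  0.4 11.9] [76.4 33.5 49. ] [ 76.7 -33.4  50.8]
180 [62.4  0.4 11.4] [73.6 33.3 52.2] [ 75.2 -32.5  58.6]
184 [58.6  0.4 12.5] [70.3 33.3 53.2] [ 71.2 -32.9  56.9]
188 [54.9  0.4 14. ] [66.7 33.4 53.6] [ 68.  -32.8  58.5]
192 [50.3  0.4 12.5] [63.6 33.3 55.4] [ 64.6 -32.9  59.1]
196 [45.7  0.4 11.3] [60.5 33.3 57.1] [ 60.6 -33.1  57.9]
200 [42.   0.4 13. ] [57.1 33.3 58.1] [ 57.5 -33.   59.8]
204 [37.8  0.4 13. ] [38.  37.8 13.6] [ 38.4 -38.8  15.1]
208 [33.   0.4 11.7] [35.  37.6 17. ] [ 34.  -39.   14.7]
212 [28.8  0.4 12.2] [29.3 38.1 13.2] [ 29.  -39.4  12.9]
216 [24.7  0.4 12.7] [24.3 38.4 11.5] [ 24.7 -39.5  13.1]
220 [20.3  0.4 12.8] [20.3 38.4 12.6] [ 20.3 -39.7  13.2]
224 [15.5  0.3 12. ] [15.8 38.6 12.4] [ 15.6 -39.9  12.5]
```

Run:
```python
from h import *;import pickle
c=pickle.load(open('pics/w6.pkl','rb'));o=np.array((461.6,-194.1));yaw=.035
p=cv2.imread('pics/w6.png');print(p[255:275,320].tolist())
T=np.array([74.03,4.81,230.06]);th=.228
n=np.array([-np.sin(th),np.cos(th)]);ex=np.array([np.cos(th),np.sin(th)]);p0=np.array([0,175.9])+34*n/1+0
R=np.array(c['R']);C=-R.T@c['t'];Cl=local(C[None],o,yaw)[0]
for v in(262,264,266):
    d=R.T@np.array([(321-c['cx'])/c['fx'],(v-c['cy'])/c['fy'],1]);dl=local((d+np.r_[o,0])[None],o,yaw)[0]
    t=((p0-Cl[[0,2]])@n)/(dl[[0,2]]@n);E=Cl+t*dl;org=E[[0,2]]-72*ex-54*n
    print(v,E.round(1),'tcp in tray',((T[[0,2]]-org)@ex).round(1),((T[[0,2]]-org)@n).round(1),'TCP-org',(T[[0,2]]-org).round(1))
print(r.sense()['eef_pos'],r.sense()['clock'])
```

```text
[[87, 50, 26], [84, 45, 22], [87, 48, 28], [89, 50, 27], [85, 46, 22], [88, 50, 25], [92, 50, 23], [105, 59, 27], [126, 68, 29], [134, 72, 36], [134, 71, 33], [131, 69, 33], [125, 67, 27], [124, 63, 21], [127, 69, 28], [127, 69, 33], [126, 65, 27], [129, 68, 28], [129, 67, 31], [127, 63, 24]]
262 [ 89.4   4.3 231.5] tcp in tray 56.7 56.0 TCP-org [42.6 67.4]
264 [ 88.4   4.3 231.3] tcp in tray 57.7 56.0 TCP-org [43.6 67.6]
266 [ 87.4   4.3 231.1] tcp in tray 58.8 56.0 TCP-org [44.6 67.9]
[ 535.52611098 -186.74041645  230.19524487] 8.9167
```

>>> drive_tool:
  deltas:
    - [-0.35, 0.22, 1.0, -0.008]
    - [-0.38, 0.2, 2, 0]
    - [0, 0, 2.5, 0]
    - [0, 0, 2.5, 0]
    - [0, 0, 1.5, 0]
    - [0, 0, 0.8, 0]
    - [0, 0, 0, 0]
    - [0, 0, 0, 0]

```text
clock: 9.58
eef_pos: [528.7, -191.7, 127.7]
tcp_rot: [-3.141, 0.001, 0.042]
contact_force: [0.5, -0.5, -1.6]
opening: 0.679
```

```bash
cat >> h.py <<'E'
def where(off=(42.8,67.5),o=(465.6,-194.2),yaw=.04):
    s=r.sense();t=local(np.array(s['eef_pos'])[None],o,yaw)[0]
    print('clock %.2f ox %.1f y %.1f oz %.1f yaw %.3f F %s T %s'%(s['clock'],t[0]-off[0],t[1]-.5,t[2]-off[1],s['tcp_rot'][2],s['contact_force'].round(1),s['wrist_torque'].round(3)))
E
python3 - <<'E'
from h import *
where();c=cams.camera_params('wrist');floor((465.6,-194.2),.04,(-60,80))
p,d=cams.grab_frame('wrist');q,_=cams.grab_frame('side')
q=cv2.resize(q[250:370,190:320],None,fx=3.333,fy=3.333,interpolation=cv2.INTER_CUBIC)
cv2.imwrite('pics/w7.png',np.hstack([p[:,140:500],q])[:,:,::-1])
import pickle;pickle.dump(c,open('pics/w7.pkl','wb'))
E
```

```text
clock 9.58 ox 20.3 y -0.5 oz 60.2 yaw 0.042 F [ 0.5 -0.5 -1.6] T [-0.038 -0.091  0.006]
t 9.58 eef [ 528.7 -191.7  127.7] F [ 0.5 -0.5 -1.6] T [-0.038 -0.091  0.006] open 0.679
tilt 0.224 z(-69) 60.3 z(0) 76.0 z(58) 89.2 n 4213 x [-52.  77.]
```

View pics/w7.png

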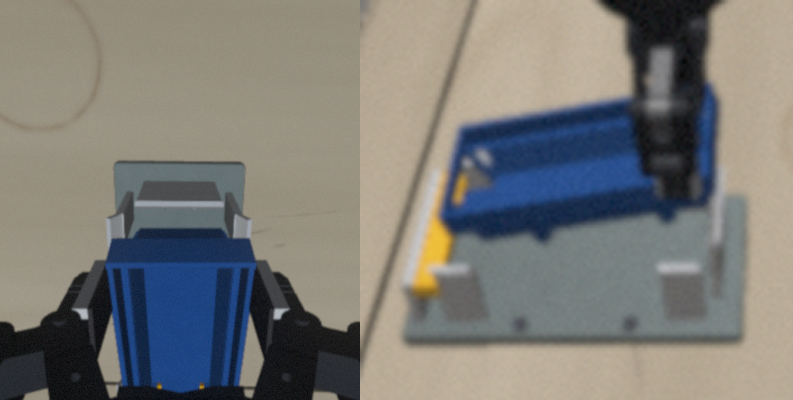

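The wrist view has the tray centred over the dock (tray columns 108 to 254, dock base 114 to 245, end stop edge at row 204). The side view shows the tongue end just above and inside the yellow lip. One check of dock x from this closer range follows.

Run:
```python
from h import *;import pickle
c=pickle.load(open('pics/w7.pkl','rb'))
f=lambda q,z:local(ray(c,q,z)[None],(465.6,-194.2),.04)[0].round(1)
print('base edge, want 93,+-46',f((140+116,162),12),f((140+243,162),12));print('stop',f((140+134,204.5),63),f((140+223,204.5),63));print('rim ctr',c['cx'])
```

```text
base edge, want 93,+-46 [92.3 44.1 12. ] [ 92.6 -43.   12. ]
stop [79.2 26.  63. ] [ 79.3 -24.1  63. ]
rim ctr 320.3796183766897
```

>>> drive_tool:
  deltas:
    - [-0.05, 0, 0.7, 0]
    - [-0.1, 0, 0.7, 0]
    - [-0.05, 0, 0.4, 0]
    - [0, 0, 0, 0]

```text
clock: 10.07
eef_pos: [525.9, -191.5, 108.6]
tcp_rot: [-3.141, 0.002, 0.043]
contact_force: [-0.2, -0.6, -1.2]
opening: 0.682
```

>>> drive_tool:
  deltas:
    - [-0.15, -0.1, 0.4, 0]
    - [-0.15, 0, 0.4, 0]
    - [-0.25, 0, 0.3, 0]
    - [0, 0, 0, 0]

```text
clock: 10.4
eef_pos: [520.2, -190.8, 98.0]
tcp_rot: [-3.141, 0.002, 0.043]
contact_force: [-0.1, 0.6, -1.5]
opening: 0.682
```

>>> drive_tool:
  deltas:
    - [-0.25, 0, 0.2, 0]
    - [-0.25, 0, 0.2, 0]
    - [0, 0, 0, 0]

```text
clock: 10.65
eef_pos: [515.5, -191.2, 94.4]
tcp_rot: [-3.141, 0.001, 0.043]
contact_force: [0.1, -0.4, -2.1]
opening: 0.686
```

Run:
```python
from h import *
where();floor((465.6,-194.2),.04,(-60,66))
```

```text
clock 10.65 ox 7.2 y 0.5 oz 26.9 yaw 0.043 F [ 0.1 -0.4 -2.1] T [-0.006 -0.02   0.018]
t 10.65 eef [ 515.5 -191.2   94.4] F [ 0.1 -0.4 -2.1] T [-0.006 -0.02   0.018] open 0.686
tilt 0.223 z(-69) 30.1 z(0) 45.7 z(58) 58.9 n 4026 x [-59.  64.]
```

>>> drive_tool:
  deltas:
    - [0, 0, 0, 0]
    - [0, 0, 0, 0]
    - [-0.1, 0, 0.3, 0]
    - [-0.1, 0, 0.3, 0]
    - [0, 0, 0.2, 0]
    - [0, 0, 0, 0]
  jaw: 0.32
  force: 20

```text
clock: 11.2
eef_pos: [516.8, -191.9, 87.6]
tcp_rot: [3.14, -0.005, 0.042]
contact_force: [6.1, 0.8, 5.1]
opening: 0.685
```

Run:
```python
from h import *
where();floor((465.6,-194.2),.04,(-60,66))
```

```text
clock 11.20 ox 8.4 y -0.2 oz 20.1 yaw 0.042 F [6.1 0.8 5.1] T [ 0.209 -0.584 -0.101]
t 11.20 eef [ 516.8 -191.9   87.6] F [6.1 0.8 5.1] T [ 0.209 -0.584 -0.101] open 0.685
tilt 0.175 z(-69) 29.4 z(0) 41.6 z(58) 51.8 n 4324 x [-55.  43.]
```

>>> drive_tool:
  deltas:
    - [0.3, 0, 0, 0]
    - [0.1, 0, 0.2, 0]
    - [0, 0, 0.2, 0]
    - [0, 0, 0, 0]
    - [0, 0, 0, 0]

```text
clock: 11.67
eef_pos: [518.8, -191.3, 82.8]
tcp_rot: [3.141, -0.001, 0.043]
contact_force: [3.5, -0.4, 3.0]
opening: 0.687
```

Run:
```python
from h import *
where();floor((465.6,-194.2),.04,(-60,66))
```

```text
clock 11.67 ox 10.4 y 0.2 oz 15.3 yaw 0.043 F [ 3.5 -0.4  3. ] T [-0.174 -0.118  0.07 ]
t 11.67 eef [ 518.8 -191.3   82.8] F [ 3.5 -0.4  3. ] T [-0.174 -0.118  0.07 ] open 0.687
tilt 0.136 z(-69) 29.3 z(0) 38.8 z(58) 46.8 n 4348 x [-49.  44.]
```

>>> drive_tool:
  deltas:
    - [0, 0, 0.2, 0]
    - [0, 0, 0.2, 0]
    - [0, 0, 0, 0]
    - [0, 0, 0, 0]

```text
clock: 12.05
eef_pos: [519.7, -191.4, 79.2]
tcp_rot: [3.141, -0.003, 0.042]
contact_force: [7.1, 0.5, 4.1]
opening: 0.681
```

Run:
```python
from h import *
where();floor((465.6,-194.2),.04,(-60,66))
```

```text
clock 12.05 ox 11.4 y 0.2 oz 11.7 yaw 0.042 F [7.1 0.5 4.1] T [ 0.064 -0.661 -0.074]
t 12.05 eef [ 519.7 -191.4   79.2] F [7.1 0.5 4.1] T [ 0.064 -0.661 -0.074] open 0.681
tilt 0.108 z(-69) 29.3 z(0) 36.8 z(58) 43.1 n 4435 x [-44.  46.]
```

>>> drive_tool:
  deltas:
    - [0.2, 0, 0, 0]
    - [0, 0, 0, 0]

```text
clock: 12.27
eef_pos: [520.1, -191.1, 78.6]
tcp_rot: [-3.141, 0.001, 0.043]
contact_force: [2.6, -0.4, 3.4]
opening: 0.681
```

>>> drive_tool:
  deltas:
    - [0, 0, 0, 0]
    - [0, 0, 0, 0]
    - [0, 0, 0, 0]
    - [0, 0, 0, 0]
    - [0, 0, 0, 0]
  jaw: 0.1

```text
clock: 12.68
eef_pos: [519.9, -191.0, 78.5]
tcp_rot: [-3.141, 0.001, 0.043]
contact_force: [-0.2, -0.6, 0.7]
opening: 0.899
```

Run:
```python
from h import *
where();floor((465.6,-194.2),.04,(-60,60))
```

```text
clock 12.68 ox 11.5 y 0.5 oz 11.0 yaw 0.043 F [-0.2 -0.6  0.7] T [ 0.012 -0.027 -0.005]
t 12.68 eef [ 519.9 -191.    78.5] F [-0.2 -0.6  0.7] T [ 0.012 -0.027 -0.005] open 0.899
tilt 0.002 z(-69) 32.3 z(0) 32.4 z(58) 32.5 n 5135 x [-43.  55.]
```

The tray is level (0.002 rad) with its floor at z = 32.4, against 32 expected. I'm backing off straight up for a last look.

>>> drive_tool:
  deltas:
    - [0, 0, -0.5, 0]
    - [0, 0, -1, 0]
    - [0, 0, -2, 0]
    - [0, 0, -3, 0]
    - [0, 0, -3, 0]
    - [0, 0, -3, 0]
    - [0, 0, -2.5, 0]
    - [0, 0, -1, 0]
    - [0, 0, 0, 0]
    - [0, 0, 0, 0]
  jaw: 0

```text
clock: 13.57
eef_pos: [520.1, -191.0, 238.8]
tcp_rot: [3.141, -0.001, 0.043]
contact_force: [0.1, 0.2, -0.2]
opening: 1.0
```

Run:
```python
from h import *;import pickle
c=cams.camera_params('wrist');s,p,W,L=floor((465.6,-194.2),.04,(-50,50))
pickle.dump(c,open('pics/w8.pkl','wb'))
a=p[60:360,150:490];q,_=cams.grab_frame('side');t,_=cams.grab_frame('top');cv2.imwrite('pics/top9.png',t[:,:,::-1])
q=cv2.resize(q[140:360,180:345],None,fx=2.,fy=2.,interpolation=cv2.INTER_CUBIC)
a=cv2.resize(a,None,fx=1.35,fy=1.35,interpolation=cv2.INTER_CUBIC);o=np.zeros((440,789,3),np.uint8);o[:405,:459]=a;o[:,459:]=q
cv2.imwrite('pics/w8.png',o[:,:,::-1])
```

```text
t 13.57 eef [ 520.1 -191.   238.8] F [ 0.1  0.2 -0.2] T [ 0.018  0.06  -0.021] open 1.000
tilt 0.002 z(-69) 32.2 z(0) 32.4 z(58) 32.5 n 1772 x [-49.  49.]
```

View pics/w8.png

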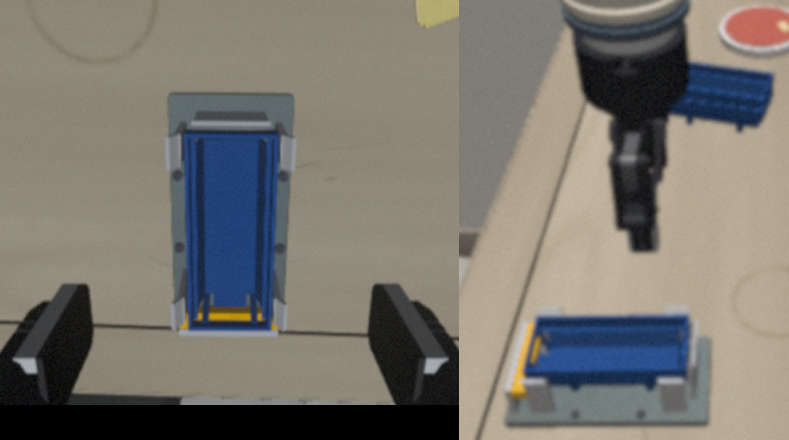

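The tray sits in the dock between the cheeks, inside the end stop (rim from row 131 to 329 in the crop), with the yellow lip through its window. The side view shows two trays level in the stack. I'll check both numerically.

Run:
```python
from h import *;import pickle
c=pickle.load(open('pics/w8.pkl','rb'))
g=lambda u,v:local(ray(c,(150+u/1.35,60+v/1.35),66)[None],(465.6,-194.2),.04)[0]
print('tray in dock',fit([g(183,131),g(280,131),g(273,328),g(187,328)],144,60))
ct=cams.camera_params('top')
for f,z in(('top0',94),('top9',74)):
    p=cv2.imread(f'pics/{f}.png')[170:250,255:335].astype(int);m=(p[...,0]>p[...,2]*1.5+15).astype(np.uint8)
    (u,v),wh,a=cv2.minAreaRect(cv2.findNonZero(m));print(f,ray(ct,(u+255,v+170),z).round(1),np.round(wh,1),round(a,1))
s,p,W=cloud('top');L=local(W,(538.5,212.5),-.23);b=p[...,2].astype(int)>p[...,0]*1.5+15
m=b&(abs(L[...,0])<45)&(abs(L[...,1])<12);P=L[m];print('mid floor: slope,z',np.polyfit(P[:,0],P[:,2],1).round(3),m.sum())
a,b2=[cv2.imread(f'pics/{f}.png').astype(int) for f in('top0','top9')]
for n,(y0,y1,x0,x1) in dict(calc=(115,175,335,390),disc=(160,215,195,248)).items(): print(n,abs(a-b2)[y0:y1,x0:x1].mean().round(2))
```

```text
tray in dock (array([4.1, 0.3]), np.float64(-0.004), np.float64(0.003), np.float64(143.5), np.float64(61.3), (144, 60))
top0 [533.3 212.3  94. ] [20.6 51.5] 14.9
top9 [533.3 212.5  74. ] [19.8 51. ] 14.9
mid floor: slope,z [-0.    39.436] 239
calc 1.44
disc 1.34
```

```bash
python3 -c "
from rig import job;print(job.sign_off())"
```

```text
the job is handed in; nothing more can be done
None
```

The top tray is in the dock and level, and the job was handed in at about 13.7 s on the robot's clock, well inside the 42 s limit. No verdict is reported.

**How it was done:** The moves could not tilt the tool. I gripped the tray lightly near its +x end so it turned in the pads as I lifted. It reached 0.22 rad with the tongue held just under the lip, and I then drew it out and lifted it clear. At the dock I slid the tongue under the yellow lip, lowered the +x end to about 0.11 rad and opened the jaws, so the tray dropped the last 11 mm or so onto its feet. The tray pushed back with up to about 8 N on the way down, probably its end posts rubbing the dock lip, and the force was gone after release.

**Last checks:**
- **Tray height and level:** tilt was 0.002 rad and the floor was at z = 32.4 mm, against 32 expected.
- **Tray position:** it was in line within 0.005 rad and 0.3 mm off in y.
- **Stack:** the middle tray was level with its floor at z of about 39.4 mm, against 40 expected, and its outline moved less than 1 mm.
- **Bystanders:** the calculator and disc showed no change in the top pictures.
- **Robot:** the gripper was open and clear of everything.

**One number disagrees:** the tray's x in the dock measured +4.1 mm, though the end stop allows only about +2 mm for a level tray. I take this as error in my dock position, which is good to about 3 mm; +4.1 mm is still inside the +6 mm limit.

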